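Open the board trimmer and set a panel to its strip gauge

ROBOT

A 6-joint arm with a two-finger parallel gripper is mounted at the origin on the work surface. World frame = base frame: x ahead of the robot, y to its left, z up, the work surface at z = 0. Lengths are in m, angles in degrees, forces in N, time in s.
With the tool pointing down it reaches from about 0.25 to 0.725 m from the base axis. Payload 9.7 kg.
Tool frame: the origin (TCP) lies on the centre line of the jaws, within the pads' length; the fingertips stand 19 mm ahead of it and the grasp point (between the pads) is the TCP (bot.tcp_to_tips is the z of the fingertips in the tool frame, in m); z points along the fingers, y is the line along which they close (so a half turn about z gives the same grasp; the last joint's range is limited). The gripper opens to 85 mm and grips with 20 to 120 N. Pads are 22 mm wide; open, the fingers measure 114 mm over their backs; the gripper's body (76 mm by 85 mm) begins 54 mm behind the grasp point. The pads swing forward as they close: fully open they stand 13 mm farther back than shut.
Start: joints at [70.531, 4.979, 10.078, 95.1, 0, 90], TCP at [0.183, 0.519, 0.25] pointing down, gripper open.
Joint ranges: [-179.16, 179.16], [-48.56, 103.87], [-65.8, 70.77], [-126.05, 130.52], [-82.76, 87.17], [-180, 180]. Speed limits (degrees/s): [127.2, 127.2, 147.25, 180, 180, 180].

INTERFACE

Orientations are given as [roll, pitch, yaw] about the fixed x, y, z axes, in that order (R = Rz(yaw) Ry(pitch) Rx(roll)).
In Python, from workcell import bot gives the robot as it stands. The module is installed in compiled form; this text tells all that it offers.
- The arm moves only by the tool play_rows, never from a script. Its argument "increments" is a list of rows, each an object with "slide": the shift along the tool's x, y, z in mm, a list of three; "angular": the turn, a rotation vector about the tool's x, y, z in degrees, a list of three; "claw": the opening, from -1 (shut) to 1 (fully open). In form: [{"slide": [x, y, z], "angular": [rx, ry, rz], "claw": claw}, ...]. A call has 1 to 8 rows; each row shifts and turns the commanded pose from where the row before left it, along the tool's axes as they then stand; what a row does not reach is not made up. A row lasts 1/10 s, in which the tool goes at most 50 mm and 8.59 degrees, less where a joint would pass 70% of its speed; a pose out of reach is approached as far as the arm can. A call is refused whole if a number of a shift passes 50 or a number of a turn 8.59, either way. A call with a gripper value outside its range is refused whole. The fingers move at their own pace and stop on an object; "squeeze" is the grip in N (left out, the last holds). Time passes only in rows, so rows that do not move let the fingers close. It gives the time, the measured TCP pose, the force, the opening and the grip force at its end, in the units of the state.
- bot.get_obs(): the state, without advancing time (a new reading comes with each control period).
- bot.camera(name): name is "scene" or "top" or "wrist"; returns the picture (480x640x3 uint8, red, green, blue); there is no depth.
- bot.camera_info(name): a dict with "fovy" (degrees; the focal length in pixels is half the picture's height over the tangent of half this angle, whatever the lens; pixels are square), "cx", "cy" (the principal point, pixels), "R" (3x3) and "t" (3): a world point X has camera coordinates R X + t. Camera axes: x right, y down, z forward; pixel columns grow to the right and rows downward; lengths in m; the calibration is good to about 2 mm. The wrist camera is an equidistant fisheye: a pixel r from the principal point sees the ray r / f radians off the axis. A picture is of the moment at which its call begins: read the wrist's pose just before it. camera_info takes no time and is no camera call; for the wrist camera it gives the pose at the moment of the call.
- bot.job_done(): hands the job in; it is judged then, once.
The state is a dict: "time": time; "q": joint angles; "qd": joint speeds; "joint_efforts": joint torques, N m; "ee_pos": TCP position; "tcp_rot": TCP orientation; "wrist_force": force on the tool from outside, world axes, zero at the start; "torque": the same for the moment, N m; "opening": finger opening in m; "grasp_force": force on a finger pad.
Only numpy, scipy, OpenCV 4.12 (cv2) and the standard library are available. Lean on these libraries where they do the work, as an engineer would, in place of code of your own. Each camera call takes 0.05 s, during which the arm holds its last target. There are 200 camera calls.

TASK

Get the board trimmer ready for the next cut: lift its counterweighted knife arm by the handle, ease it over its balance point and set it down gently on its open stop, then let go so that it stays open by itself, without letting it swing freely or forcing it. Then slide the navy foam panel up against the back fence, and along the fence under the raised arm until it is home square against the strip gauge. Press it home each time with about 8 N and never over 15 N, as foam dents easily, and leave the gauge setting and the other things on the table alone.

Things in the scene. Friction and masses are not known exactly. Their poses are not given: they have to be found in the camera images.
- trimmer: Board trimmer fixed to the table: grey gridded bed, top 30 mm up, x -150..150, y -135..235 mm in its frame (origin on the table). x points from the handle end to the pivot and fence, y away from the knife, z up. Cut line at y = -135 mm. A clear guard strip (y -115..-97, x -147..115 mm, top 57 mm up) stands beside it on a 24 mm gap; the panel passes under.
- grip_mid (a point): Middle of the knife arm's handle: round black grip, 28 mm diameter, 95 mm long, in line with the arm, in front of the bed. It moves on a circle of 310 mm about the hinge. With the arm shut it is 70 mm above the table, along the trimmer's x, nothing beside or under it; when the arm is open by angle A it slopes by A, front end up.
- knife_arm (a joint): Opening of the red knife arm (rad): 0 shut and level (start), grows as the handle lifts, 0.85 on the open stop, a rubber buffer (20 N at the handle squashes it 0.02). Hinge along the trimmer's y at (115, -141, 70) mm in its frame. It falls shut below its balance point (unknown, 0.4 to 0.75) and open above. Handle load: 4 to 6 N when shut, 0 at balance, 1 to 4 N the other way at the stop. Let go off the stop, it swings and bangs.
- fence: Aluminium fence bar with black ticks, fixed across the far side of the bed: 18 mm thick, 220 mm long in y, 14 mm high over the bed. Origin in the middle of its working face, at bed level; the face looks to -x (to the handle end); axes as the trimmer's. Rigid.
- gauge: Strip gauge: aluminium bar 140 mm long (x), on two rods beyond the cut line by 20 to 45 mm as set; top 16 mm over the bed. Origin in the middle of its working face, at bed level; the face looks to +y (to the bed); axes as the trimmer's. Clamped by friction, it shifts only under about 30 N; its setting must not change.
- panel: Loose navy foam-core panel with blue edges, 130 (x) by 180 (y) by 13 mm, 0.1 to 0.17 kg, on the bed, slightly turned. Origin at the centre of its underside. Home: +x edge against the fence (centre 65 mm from its face), -y edge against the gauge (centre 90 mm from its face). It takes 0.5 to 2 N to slide. Soft: more than 15 N dents it.
- tape_roll: Bystander: blue masking tape roll, 80 mm across, 24 mm high, lying on the bed in the far corner away from the knife. Leave alone. Origin at the centre of its underside.
- glue_bottle: Bystander: yellow bottle 52 mm across, 140 mm high, on the table beside the bed. Leave alone. Origin at its underside.
- scraper: Bystander: flat scraper lying on the table beside the bed, about 280 mm long along its x. Leave alone.
- offcut: Bystander: navy strip 130 x 28 x 13 mm on the table beyond the gauge. Leave alone.
- paint_can: Bystander: paint can 104 mm across, 112 mm high, on the table to the robot's right. Leave alone.
- paint_brush: Bystander: paint brush lying on the table in front of the trimmer, to the robot's right. Leave alone.
- paint_jar: Bystander: jar 68 mm across, 85 mm high, on the table to the robot's left. Leave alone.
Not all that is in view belongs to the job. Leave any green or turquoise look-alike of the panel alone.

How it is judged:
By the outcome, as a careful person would: the job done as asked, in the order asked, and still so for the second after the job is handed in, with the robot touching nothing.
It also fails if it takes over 72 s, if anything falls off the work surface, if the arm or the gripper's body presses on something with over 40 N, if the wrist force passes 120 N, or if a joint passes its speed limit or range.

## Working session

There is one attempt and no reset: what is moved stays moved. The work goes in short steps, Python scripts to look and compute and a tool call to move; the robot and the scene stay as the last step left them, time stands still between calls to the robot, and variables do not carry over. Pictures are saved under pics/ and viewed, at most 10 in all, crops included, and the job is handed in when it is done.

Besides the shell and the picture viewer there is one more tool, called after "Emit:" as name(argument=value, ...) on one line, values as JSON. play_rows: Moves the arm, as the interface text tells. Its arguments: {"type":"object","properties":{"increments":{"type":"array"},"squeeze":{"type":"number"}},"required":["increments"]}

```bash
mkdir -p pics; cat > h.py <<'E'
import numpy as np,cv2
from workcell import bot
from scipy.spatial.transform import Rotation as Ro
def save(n,f):
    im=bot.camera(n); cv2.imwrite('pics/'+f,im[:,:,::-1]); np.save('pics/'+f+'.npy',im); return im
def ray(info,u,v):
    f=240/np.tan(np.radians(info['fovy']/2)); R=np.array(info['R']);t=np.array(info['t'])
    return -R.T@t, R.T@np.array([(u-info['cx'])/f,(v-info['cy'])/f,1])
def onz(n,u,v,z):
    o,d=ray(bot.camera_info(n),u,v); return o+d*(z-o[2])/d[2]
def proj(n,X):
    i=bot.camera_info(n);f=240/np.tan(np.radians(i['fovy']/2)); c=np.array(i['R'])@np.array(X)+np.array(i['t']); return c[0]/c[2]*f+i['cx'],c[1]/c[2]*f+i['cy']
E
python3 - <<'E'
from h import *
save('top','top0.png');save('scene','sc0.png')
for n in('top','scene'):
    i=bot.camera_info(n);print(n,i['fovy'],i['cx'],i['cy'],ray(i,320,240))
print(bot.get_obs())
E
```

```text
top 47.075223160130676 313.9145998050877 241.46740164678937 (array([0.25947749, 0.00876845, 1.65399739]), array([ 0.14598052, -0.01522572, -0.98923554]))
scene 57.65657341248788 323.4265373639926 235.5682000773347 (array([1.15456944, 0.68411898, 0.94382568]), array([-0.50094697, -0.52116731, -0.69108742]))
{'time': 0.1, 'q': array([ 7.05327126e+01,  5.00678280e+00,  1.00383770e+01,  9.50998943e+01,
       -4.55690889e-04,  9.00012498e+01]), 'qd': array([ 0.03096729, -0.09834038,  0.22197964, -0.08719937, -0.01347977,
        0.0420974 ]), 'joint_efforts': array([-2.82900337e-04, -5.21562624e+01,  4.65655196e+01,  1.60805433e-02,
        3.49333823e-05, -1.79349058e-05]), 'ee_pos': array([0.18323615, 0.51837697, 0.24965962]), 'tcp_rot': array([-1.79931700e+02,  4.57180424e-04,  1.60531463e+02]), 'wrist_force': array([ 0.17778101, -0.95136161,  0.00604804]), 'torque': array([ 0.03033167, -0.05954772,  0.01232687]), 'grasp_force': 0.0, 'opening': 0.08513657147697583}
```

View pics/top0.png

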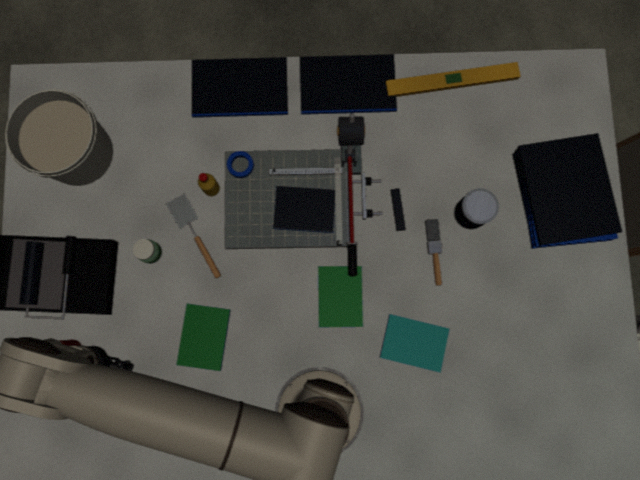

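View pics/sc0.png

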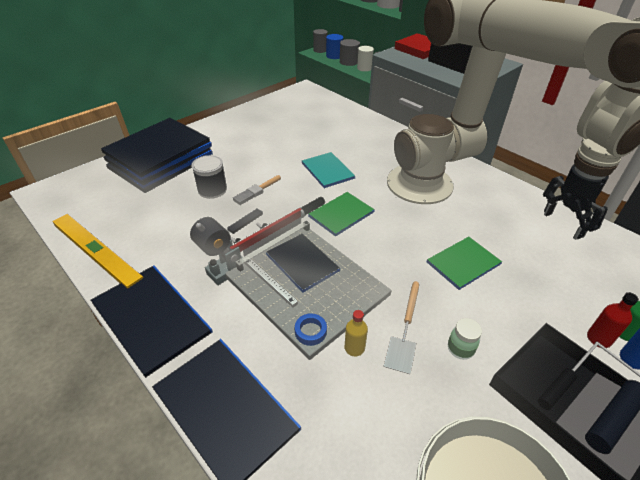

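The top view shows the bed at about (290,200) and the black handle at about (352,260).

Candidates for the panel:
- navy on the bed (305,209)
- navy boards (240,87), (348,84) and the stack (568,190)
- offcut (398,209)
- green (340,296) and (204,337)
- teal (415,343)

I choose the one on the bed (305,209) and will check it in a close crop.

```bash
python3 - <<'E'
from h import *
im=np.load('pics/top0.png.npy')
c=im[105:285,215:415]; c=np.clip(c.astype(float)*1.8,0,255).astype(np.uint8)
cv2.imwrite('pics/crop0.png',cv2.resize(c,(640,576),interpolation=cv2.INTER_CUBIC)[:,:,::-1]) # 3.2x
for p,z in[((225,151),.03),((225,249),.03),((335,249),.03),((352,245),.07),((352,275),.07),((351,155),.07)]:print(p,onz('top',*p,z).round(4))
E
```

```text
(225, 151) [0.7818 0.2652 0.03  ]
(225, 249) [0.4802 0.2669 0.03  ]
(335, 249) [ 0.4708 -0.06    0.03  ]
(352, 245) [ 0.4759 -0.108   0.07  ]
(352, 275) [ 0.3887 -0.1046  0.07  ]
(351, 155) [ 0.7459 -0.1155  0.07  ]
```

View pics/crop0.png

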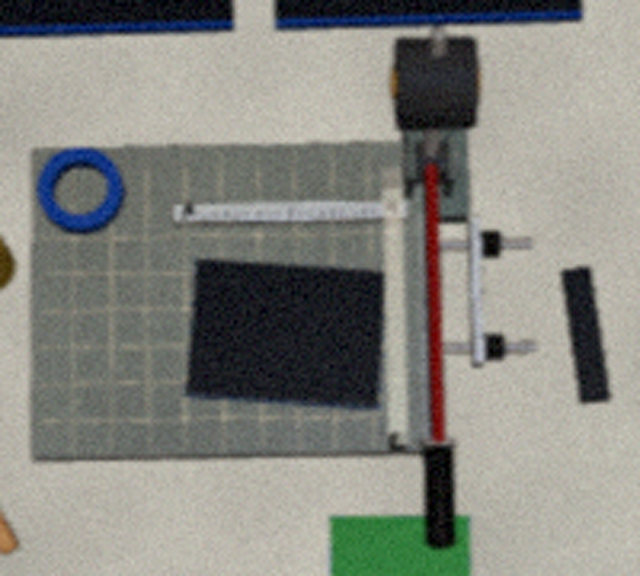

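The crop shows the following (crop pixels are 3.2x):
- the navy panel on the bed at crop (285,334), touching the guard
- the fence along crop (175..405, 212)
- the gauge face at crop x≈473
- the red arm ending in the black grip at crop (440,495), with a green board lying under the grip

Next I measure by masks.

```bash
python3 - <<'E'
from h import *
im=np.load('pics/top0.png.npy').astype(int);r,g,b=im[...,0],im[...,1],im[...,2]
W=np.zeros(r.shape,bool);W[105:285,215:415]=1
red=W&(r>g+35)&(r>b+35)
ys,xs=np.nonzero(red); k=xs>335; ys,xs=ys[k],xs[k]
print('red',ys.min(),ys.max());
# arm centre per row -> line on z
rows=np.arange(165,238,4);P=[]
for y in rows:
    q=xs[ys==y]
    if len(q): P.append(onz('top',q.mean()+.0,y,.07))
P=np.array(P);pf=np.polyfit(P[:,0],P[:,1],1);print('arm yaw',np.degrees(np.arctan(pf[0])),pf,'y at .45',np.polyval(pf,.45))
blk=W&(im.sum(2)<75);
m=np.zeros_like(W);m[240:285,340:365]=1
ys,xs=np.nonzero(blk&m);print('grip rows',ys.min(),ys.max(),'cols',xs.min(),xs.max(),len(xs))
for y in(250,258,266,272):
    q=xs[ys==y];print(y,q.min(),q.max(),onz('top',q.mean(),y,.075)) if len(q) else 0
# panel
print('panel rgb',im[209,305],'bed',im[230,250],'gap',im[240,300])
pm=np.zeros_like(W);pm[180:238,265:336]=1
pk=(pm&(im.sum(2)<150)).astype(np.uint8)
n,l,st,ce=cv2.connectedComponentsWithStats(pk);j=1+st[1:,4].argmax();c=cv2.findContours((l==j).astype(np.uint8),0,2)[0][0]
bx=cv2.boxPoints(cv2.minAreaRect(c));w=np.array([onz('top',*p,.043) for p in bx]);print('panel px',bx,'\n',w.round(4),np.linalg.norm(w-np.roll(w,1,0),axis=1))
# bed edges: left column, bottom & top via gradient
gray=cv2.GaussianBlur(im.sum(2).astype(np.float32),(3,3),0)
gx=np.abs(np.diff(gray,axis=1));gy=np.abs(np.diff(gray,axis=0))
L=[onz('top',216+gx[y,216:234].argmax()+.5,y,.03) for y in range(160,245,3)]
B=[onz('top',x,242+gy[242:254,x].argmax()+.5,.03) for x in range(230,330,4)]
T=[onz('top',x,143+gy[143:157,x].argmax()+.5,.03) for x in range(245,332,4)]
for nm,A,a in(('L',L,0),('B',B,1),('T',T,1)):
    A=np.array(A);f=np.polyfit(A[:,a],A[:,1-a],1);res=A[:,1-a]-np.polyval(f,A[:,a]);k=np.abs(res)<.003;f=np.polyfit(A[k,a],A[k,1-a],1);print(nm,f,k.sum(),len(k))
for nm,p,z in(('gaugeface',(473/3.2+215,222/3.2+105),.046),('g2',(475/3.2+215,362/3.2+105),.046),('fenceL',(175/3.2+215,220/3.2+105),.044),('fenceR',(405/3.2+215,216/3.2+105),.044),('pivot',(430/3.2+215,165/3.2+105),.08)):print(nm,onz('top',*p,z).round(4))
E
```

```text
red 157 242
arm yaw -0.8736419213797484 [-0.01524911 -0.09946922] y at .45 -0.10633131500179117
grip rows 244 276 cols 347 356 259
250 348 355 [ 0.46068285 -0.10562904  0.075     ]
258 348 355 [ 0.43744262 -0.10473409  0.075     ]
266 348 356 [ 0.4142585  -0.10528094  0.075     ]
272 348 356 [ 0.39696497 -0.10461273  0.075     ]
panel rgb [10 15 15] bed [66 70 61] gap [61 63 62]
panel px [[272.04617 228.83078]
 [275.08286 184.79883]
 [335.89706 188.99292]
 [332.86038 233.02487]] 
 [[ 0.5347  0.1251  0.043 ]
 [ 0.6684  0.1136  0.043 ]
 [ 0.6503 -0.0683  0.043 ]
 [ 0.517  -0.0547  0.043 ]] [0.18065868 0.13411874 0.18278682 0.13395803]
L [-0.00141717  0.27145918] 12 29
B [0.01374827 0.47699382] 25 25
T [0.01070468 0.78018438] 22 22
gaugeface [ 0.6922 -0.1505  0.046 ]
g2 [ 0.5587 -0.1468  0.046 ]
fenceL [0.7027 0.1291 0.044 ]
fenceR [ 0.7003 -0.087   0.044 ]
pivot [ 0.7382 -0.1097  0.08  ]
```

Emit:
play_rows(increments=[{"slide": [-32,-36,0],"angular": [0,0,0],"claw": 1},{"slide": [-32,-36,0],"angular": [0,0,0],"claw": 1},{"slide": [-32,-36,0],"angular": [0,0,0],"claw": 1},{"slide": [-32,-36,0],"angular": [0,0,0],"claw": 1},{"slide": [-32,-36,0],"angular": [0,0,0],"claw": 1},{"slide": [-32,-36,0],"angular": [0,0,0],"claw": 1},{"slide": [-32,-36,0],"angular": [0,0,0],"claw": 1},{"slide": [-32,-36,0],"angular": [0,0,0],"claw": 1}])

```text
time: 0.9
ee_pos: [0.3287, 0.1599, 0.2502]
tcp_rot: [180.0, 0.0, 160.6]
wrist_force: [1.5, -0.1, -0.5]
opening: 0.0856
grasp_force: 0.0
```

Emit:
play_rows(increments=[{"slide": [-32,-36,0],"angular": [0,0,0],"claw": 1},{"slide": [-32,-36,0],"angular": [0,0,0],"claw": 1},{"slide": [-32,-36,0],"angular": [0,0,0],"claw": 1},{"slide": [-32,-36,0],"angular": [0,0,0],"claw": 1},{"slide": [-32,-36,0],"angular": [0,0,0],"claw": 1},{"slide": [-32,-36,0],"angular": [0,0,-6.3],"claw": 1},{"slide": [0,0,0],"angular": [0,0,-6.3],"claw": 1},{"slide": [0,0,30],"angular": [0,0,-6.2],"claw": 1}])

```text
time: 1.7
ee_pos: [0.439, -0.1078, 0.2222]
tcp_rot: [-180.0, 0.2, 179.4]
wrist_force: [0.2, 0.7, -0.4]
opening: 0.0852
grasp_force: 0.0
```

Emit:
play_rows(increments=[{"slide": [0,0,0],"angular": [0,0,0],"claw": 1},{"slide": [0,0,0],"angular": [0,0,0],"claw": 1}])

```text
time: 1.9
ee_pos: [0.4373, -0.1058, 0.2203]
tcp_rot: [180.0, -0.1, 179.2]
wrist_force: [0.1, 0.6, 1.1]
opening: 0.0851
grasp_force: 0.0
```

```bash
python3 - <<'E'
from h import *
i=bot.camera_info('wrist');im=save('wrist','w1.png');o=bot.get_obs();print(o['ee_pos'],o['tcp_rot'],o['wrist_force'],bot.tcp_to_tips,i)
E
```

```text
[ 0.43766349 -0.10570522  0.22107701] [-1.79996505e+02  1.26477111e-02  1.79191601e+02] [ 0.52330639 -0.47425728  0.77492023] 0.019 {'fovy': 65.70646984690485, 'cx': 319.0428148272235, 'cy': 237.79431860447866, 'R': array([[ 0.013895  ,  0.99990208,  0.00166186],
       [ 0.94792573, -0.01370157,  0.31819662],
       [ 0.31818823, -0.00284602, -0.94802329]]), 't': array([ 0.09903433, -0.44731852,  0.21327192])}
```

View pics/w1.png

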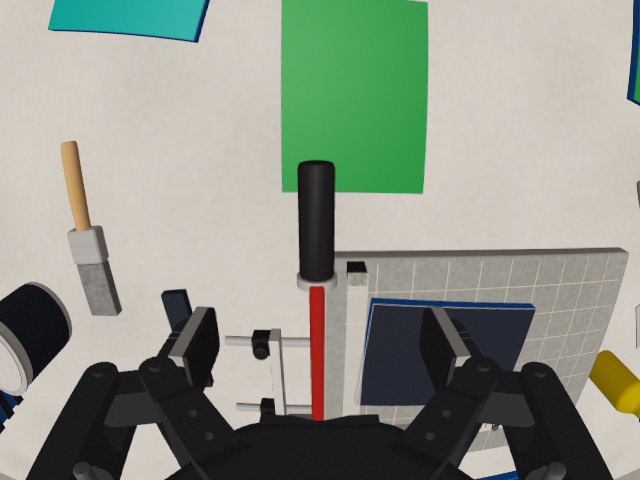

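The wrist view shows the grip from (317,165) to (317,280), the red arm below it, and the panel's -x edge around (374..533, 302). The jaws straddle the grip.

```bash
cat >> h.py <<'E'
def wz(i,u,v,z):
    f=240/np.tan(np.radians(i['fovy']/2)); a=np.array([u-i['cx'],v-i['cy']]);r=np.hypot(*a);th=r/f
    d=np.array([*(a/r*np.sin(th)),np.cos(th)]);R=np.array(i['R']);t=np.array(i['t']);o=-R.T@t;d=R.T@d;return (o+d*(z-o[2])/d[2]).round(4)
E
python3 - <<'E'
from h import *
i=bot.camera_info('wrist')
for n,u,v,z in(('grip front',317,163,.07),('a',317,200,.075),('b',317,260,.075),('grip rear',317,278,.07),('red1',317,290,.075),('red2',318,415,.075),('bed front L',338,252,.03),('bed front R',627,248,.03),('panel c1',372,300,.043),('panel c2',534,304,.043),('gauge near',283,331,.046),('gauge far',286,413,.046)):print(n,wz(i,u,v,z))
E
```

```text
grip front [ 0.3893 -0.1061  0.07  ]
a [ 0.4164 -0.1065  0.075 ]
b [ 0.4644 -0.1072  0.075 ]
grip rear [ 0.4823 -0.1075  0.07  ]
red1 [ 0.4907 -0.1076  0.075 ]
red2 [ 0.6342 -0.1089  0.075 ]
bed front L [ 0.4751 -0.0885  0.03  ]
bed front R [0.4792 0.262  0.03  ]
panel c1 [ 0.5183 -0.0573  0.043 ]
panel c2 [0.5336 0.12   0.043 ]
gauge near [ 0.5491 -0.141   0.046 ]
gauge far [ 0.6611 -0.145   0.046 ]
```

Emit:
play_rows(increments=[{"slide": [0,0,0],"angular": [0,-7.3,0],"claw": 1},{"slide": [0,0,0],"angular": [0,-7.3,0],"claw": 1},{"slide": [0,0,0],"angular": [0,-7.4,0],"claw": 1},{"slide": [12,0,28],"angular": [0,0,0],"claw": 1},{"slide": [12,0,28],"angular": [0,0,0],"claw": 1},{"slide": [12,0,28],"angular": [0,0,0],"claw": 1},{"slide": [12,0,28],"angular": [0,0,0],"claw": 1},{"slide": [11.5,0,27],"angular": [0,0,0],"claw": 1}])

```text
time: 2.75
ee_pos: [0.4351, -0.1056, 0.0697]
tcp_rot: [180.0, 22.1, 179.3]
wrist_force: [-0.2, 0.9, 0.3]
opening: 0.0853
grasp_force: 0.0
```

Emit:
play_rows(increments=[{"slide": [0,0,0],"angular": [0,0,0],"claw": 1},{"slide": [0,0,0],"angular": [0,0,0],"claw": 1}])

```text
time: 2.95
ee_pos: [0.4351, -0.1058, 0.0708]
tcp_rot: [180.0, 22.1, 179.3]
wrist_force: [-0.0, 0.1, 0.6]
opening: 0.0856
grasp_force: 0.0
```

Emit:
play_rows(increments=[{"slide": [0,0,0],"angular": [0,0,0],"claw": -1},{"slide": [0,0,0],"angular": [0,0,0],"claw": -1},{"slide": [0,0,0],"angular": [0,0,0],"claw": -1},{"slide": [0,0,0],"angular": [0,0,0],"claw": -1},{"slide": [0,0,0],"angular": [0,0,0],"claw": -1},{"slide": [0,0,0],"angular": [0,0,0],"claw": -1},{"slide": [0,0,0],"angular": [0,0,0],"claw": -1},{"slide": [0,0,0],"angular": [0,0,0],"claw": -1}], squeeze=30)

```text
time: 3.75
ee_pos: [0.4349, -0.1078, 0.0703]
tcp_rot: [-179.7, 22.1, 179.3]
wrist_force: [-4.4, -11.2, 5.4]
opening: 0.0271
grasp_force: 31.8
```

Emit:
play_rows(increments=[{"slide": [0,-1.5,0],"angular": [0,0,0],"claw": -1},{"slide": [0,-1,0],"angular": [0,0,0],"claw": -1},{"slide": [-2.1,0,-5],"angular": [0,1,0],"claw": -1},{"slide": [-2.1,0,-5],"angular": [0,1,0],"claw": -1},{"slide": [-4.2,0,-10],"angular": [0,2,0],"claw": -1},{"slide": [0,0,0],"angular": [0,0,0],"claw": -1}])

```text
time: 4.35
ee_pos: [0.4356, -0.108, 0.0915]
tcp_rot: [179.9, 17.9, 179.3]
wrist_force: [2.3, 3.1, -5.5]
opening: 0.027
grasp_force: 31.9
```

Emit:
play_rows(increments=[{"slide": [-4.2,0,-10],"angular": [0,2,0],"claw": -1},{"slide": [-4.2,0,-10],"angular": [0,2,0],"claw": -1},{"slide": [-4.2,0,-10],"angular": [0,2,0],"claw": -1},{"slide": [-4.2,0,-10],"angular": [0,2,0],"claw": -1},{"slide": [-4.2,0,-10],"angular": [0,2,0],"claw": -1},{"slide": [-4.2,0,-10],"angular": [0,2,0],"claw": -1},{"slide": [-4.2,0,-10],"angular": [0,2,0],"claw": -1},{"slide": [0,0,0],"angular": [0,0,0],"claw": -1}])

```text
time: 5.15
ee_pos: [0.4497, -0.1081, 0.1656]
tcp_rot: [179.9, 3.9, 179.4]
wrist_force: [-3.3, 4.1, -2.3]
opening: 0.027
grasp_force: 33.3
```

Emit:
play_rows(increments=[{"slide": [-4.2,0,-10],"angular": [0,2,0],"claw": -1},{"slide": [-4.2,0,-10],"angular": [0,2,0],"claw": -1},{"slide": [-4.2,0,-10],"angular": [0,2,0],"claw": -1},{"slide": [-4.2,0,-10],"angular": [0,2,0],"claw": -1},{"slide": [-4.2,0,-10],"angular": [0,2,0],"claw": -1},{"slide": [-4.2,0,-10],"angular": [0,2,0],"claw": -1},{"slide": [-4.2,0,-10],"angular": [0,2,0],"claw": -1},{"slide": [0,0,0],"angular": [0,0,0],"claw": -1}])

```text
time: 5.95
ee_pos: [0.4816, -0.1085, 0.2342]
tcp_rot: [179.9, -10.1, 179.4]
wrist_force: [-3.7, 4.4, 0.7]
opening: 0.0268
grasp_force: 33.5
```

Emit:
play_rows(increments=[{"slide": [-4.2,0,-10],"angular": [0,2,0],"claw": -1},{"slide": [-4.2,0,-10],"angular": [0,2,0],"claw": -1},{"slide": [-4.2,0,-10],"angular": [0,2,0],"claw": -1},{"slide": [-4.2,0,-10],"angular": [0,2,0],"claw": -1},{"slide": [-4.2,0,-10],"angular": [0,2,0],"claw": -1},{"slide": [-2.1,0,-5],"angular": [0,1,0],"claw": -1},{"slide": [0,0,0],"angular": [0,0,0],"claw": -1}])

```text
time: 6.65
ee_pos: [0.5175, -0.1089, 0.2814]
tcp_rot: [179.9, -21.1, 179.3]
wrist_force: [-3.2, 5.4, 3.4]
opening: 0.027
grasp_force: 33.8
```

Emit:
play_rows(increments=[{"slide": [-2.1,0,-5],"angular": [0,1,0],"claw": -1},{"slide": [-2.1,0,-5],"angular": [0,1,0],"claw": -1},{"slide": [-2.1,0,-5],"angular": [0,1,0],"claw": -1},{"slide": [-2.1,0,-5],"angular": [0,1,0],"claw": -1},{"slide": [-1,0,-2.5],"angular": [0,0.5,0],"claw": -1},{"slide": [0,0,0],"angular": [0,0,0],"claw": -1},{"slide": [0,0,0],"angular": [0,0,0],"claw": -1}])

```text
time: 7.35
ee_pos: [0.5347, -0.1091, 0.2986]
tcp_rot: [179.9, -25.5, 179.3]
wrist_force: [-0.8, 4.5, 2.8]
opening: 0.0268
grasp_force: 33.8
```

Emit:
play_rows(increments=[{"slide": [-1,0,-2.5],"angular": [0,0.5,0],"claw": -1},{"slide": [-0.5,0,-1.25],"angular": [0,0.25,0],"claw": -1},{"slide": [-0.5,0,-1.25],"angular": [0,0.25,0],"claw": -1},{"slide": [0,0,0],"angular": [0,0,0],"claw": -1},{"slide": [0,0,0],"angular": [0,0,0],"claw": -1}])

```text
time: 7.85
ee_pos: [0.5387, -0.1091, 0.3022]
tcp_rot: [179.9, -26.4, 179.3]
wrist_force: [-0.1, 6.4, 2.8]
opening: 0.0271
grasp_force: 33.8
```

Emit:
play_rows(increments=[{"slide": [-0.5,0,-1.25],"angular": [0,0.25,0],"claw": -1},{"slide": [-0.5,0,-1.25],"angular": [0,0.25,0],"claw": -1},{"slide": [0,0,0],"angular": [0,0,0],"claw": -1},{"slide": [0,0,0],"angular": [0,0,0],"claw": -1}])

```text
time: 8.25
ee_pos: [0.5378, -0.1091, 0.3014]
tcp_rot: [-180.0, -26.7, 179.3]
wrist_force: [-3.8, 4.6, 6.6]
opening: 0.027
grasp_force: 33.9
```

Emit:
play_rows(increments=[{"slide": [-0.5,0,-1.25],"angular": [0,0.25,0],"claw": -1},{"slide": [0,0,0],"angular": [0,0,0],"claw": -1},{"slide": [0,0,0],"angular": [0,0,0],"claw": -1}])

```text
time: 8.55
ee_pos: [0.5374, -0.1091, 0.3009]
tcp_rot: [-180.0, -26.9, 179.3]
wrist_force: [-5.9, 3.5, 8.3]
opening: 0.0269
grasp_force: 34.0
```

```bash
python3 - <<'E'
from h import *
o=bot.get_obs();print(o['ee_pos'],o['tcp_rot'],o['wrist_force'],o['torque'])
E
```

```text
[ 0.53740603 -0.1091326   0.3009355 ] [-179.95339873  -26.85166752  179.30672234] [-5.8791076   3.48950662  8.26681384] [ 0.48633908  1.3019684  -0.49281558]
```

```bash
python3 - <<'E'
from h import *
o=bot.get_obs();print(o['q'].round(2),o['qd'].round(2))
save('scene','s2.png')
im=np.load('pics/s2.png.npy')[130:330,150:400];cv2.imwrite('pics/s2c.png',cv2.resize(im,(750,600))[:,:,::-1])
E
```

```text
[ -9.53  34.26  48.21 130.52  -4.02  -7.9 ] [ 0.    0.09  0.03 -0.11  0.05 -0.12]
```

View pics/s2c.png

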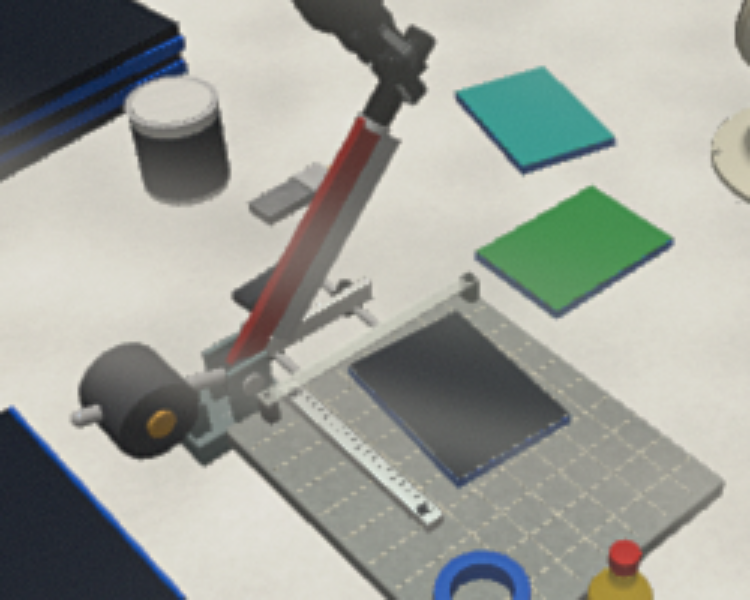

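The arm is nearly at its stop, but joint 4 is at its limit (130.5). I'll ease the tool tilt back and continue with translation only.

Emit:
play_rows(increments=[{"slide": [0,0,0],"angular": [0,-0.8,0],"claw": -1},{"slide": [0,0,0],"angular": [0,-0.8,0],"claw": -1},{"slide": [0,0,0],"angular": [0,-0.8,0],"claw": -1},{"slide": [0,0,0],"angular": [0,-0.8,0],"claw": -1},{"slide": [0,0,0],"angular": [0,0,0],"claw": -1}])

```text
time: 9.1
ee_pos: [0.5376, -0.1091, 0.3007]
tcp_rot: [-180.0, -23.6, 179.3]
wrist_force: [-4.2, 2.8, 5.6]
opening: 0.027
grasp_force: 34.0
```

```bash
python3 - <<'E'
from h import *
o=bot.get_obs();print(o['ee_pos'],o['tcp_rot'],o['q'].round(2),o['wrist_force'],o['torque'])
E
```

```text
[ 0.53760541 -0.10912765  0.30065772] [-179.96001862  -23.6024609   179.32414194] [ -9.71  30.69  44.12 126.77  -3.64  -8.29] [-4.23972723  2.80157418  5.62800169] [ 0.62495439  1.2162197  -0.32968979]
```

Emit:
play_rows(increments=[{"slide": [-0.4,0,-0.9],"angular": [0,0,0],"claw": -1},{"slide": [-0.4,0,-0.9],"angular": [0,0,0],"claw": -1},{"slide": [-0.4,0,-0.9],"angular": [0,0,0],"claw": -1},{"slide": [0,0,0],"angular": [0,0,0],"claw": -1},{"slide": [0,0,0],"angular": [0,0,0],"claw": -1}])

```text
time: 9.6
ee_pos: [0.5396, -0.1091, 0.3024]
tcp_rot: [-180.0, -23.7, 179.3]
wrist_force: [-5.5, 3.9, 7.4]
opening: 0.0269
grasp_force: 34.2
```

Emit:
play_rows(increments=[{"slide": [-0.4,0,-0.9],"angular": [0,0,0],"claw": -1},{"slide": [0,0,0],"angular": [0,0,0],"claw": -1},{"slide": [0,0,0],"angular": [0,0,0],"claw": -1}])

```text
time: 9.9
ee_pos: [0.5404, -0.1091, 0.303]
tcp_rot: [-180.0, -23.7, 179.4]
wrist_force: [-5.3, 2.9, 8.2]
opening: 0.0271
grasp_force: 34.2
```

Emit:
play_rows(increments=[{"slide": [-0.4,0,-0.9],"angular": [0,0,0],"claw": -1},{"slide": [0,0,0],"angular": [0,0,0],"claw": -1},{"slide": [0,0,0],"angular": [0,0,0],"claw": -1}])

```text
time: 10.2
ee_pos: [0.5407, -0.1091, 0.3031]
tcp_rot: [-180.0, -23.9, 179.3]
wrist_force: [-10.8, 4.6, 2.0]
opening: 0.0272
grasp_force: 33.6
```

Emit:
play_rows(increments=[{"slide": [-0.4,0,-0.9],"angular": [0,0,0],"claw": -1},{"slide": [0,0,0],"angular": [0,0,0],"claw": -1},{"slide": [0,0,0],"angular": [0,0,0],"claw": -1}])

```text
time: 10.5
ee_pos: [0.5407, -0.1092, 0.3031]
tcp_rot: [180.0, -24.1, 179.3]
wrist_force: [-17.9, 3.9, -4.0]
opening: 0.0272
grasp_force: 32.8
```

On the stop now, pressing about 16 N. I'll back off slightly and then open.

Emit:
play_rows(increments=[{"slide": [0.5,0,1.1],"angular": [0,0,0],"claw": -1},{"slide": [0,0,0],"angular": [0,0,0],"claw": -1},{"slide": [0,0,0],"angular": [0,0,0],"claw": -1}])

```text
time: 10.8
ee_pos: [0.5406, -0.1092, 0.3031]
tcp_rot: [-180.0, -23.8, 179.3]
wrist_force: [-8.6, 3.7, 3.5]
opening: 0.0271
grasp_force: 33.6
```

Emit:
play_rows(increments=[{"slide": [0,0,0],"angular": [0,0,0],"claw": -0.2},{"slide": [0,0,0],"angular": [0,0,0],"claw": 0.2},{"slide": [0,0,0],"angular": [0,0,0],"claw": 0.6},{"slide": [0,0,0],"angular": [0,0,0],"claw": 1},{"slide": [0,0,0],"angular": [0,0,0],"claw": 1},{"slide": [0,0,0],"angular": [0,0,0],"claw": 1},{"slide": [0,0,0],"angular": [0,0,0],"claw": 1}])

```text
time: 11.5
ee_pos: [0.5418, -0.1093, 0.3028]
tcp_rot: [-179.9, -23.7, 179.3]
wrist_force: [0.7, 0.5, -0.4]
opening: 0.0853
grasp_force: 0.0
```

Emit:
play_rows(increments=[{"slide": [0,0,-25],"angular": [0,0,0],"claw": 1},{"slide": [0,0,-40],"angular": [0,0,0],"claw": 1},{"slide": [0,0,-40],"angular": [0,0,0],"claw": 1},{"slide": [0,0,0],"angular": [0,-7.9,0],"claw": 1},{"slide": [0,0,0],"angular": [0,-7.9,0],"claw": 1},{"slide": [0,20,0],"angular": [0,-7.9,0],"claw": 1},{"slide": [0,48,0],"angular": [0,0,0],"claw": 1},{"slide": [30,40,0],"angular": [0,0,0],"claw": 1}])

```text
time: 12.3
ee_pos: [0.5183, 0.0036, 0.3447]
tcp_rot: [-179.4, 3.1, 179.5]
wrist_force: [0.7, 0.5, 0.2]
opening: 0.0856
grasp_force: 0.0
```

Emit:
play_rows(increments=[{"slide": [35,34,0],"angular": [0,0,0],"claw": 1},{"slide": [25,0,30],"angular": [0,0,0],"claw": 1},{"slide": [0,0,48],"angular": [0,0,0],"claw": 1},{"slide": [0,0,48],"angular": [0,0,0],"claw": 1},{"slide": [0,0,48],"angular": [0,0,0],"claw": 1},{"slide": [0,0,0],"angular": [0,0,0],"claw": 1},{"slide": [0,0,0],"angular": [0,0,0],"claw": 1}])

```text
time: 13.0
ee_pos: [0.4684, 0.035, 0.169]
tcp_rot: [-179.4, 3.0, 179.6]
wrist_force: [0.0, -0.4, 0.5]
opening: 0.0852
grasp_force: 0.0
```

```bash
python3 - <<'E'
from h import *
i=bot.camera_info('wrist');o=bot.get_obs();print(o['ee_pos'],o['tcp_rot'],o['wrist_force'])
a=save('scene','s3.png');b=save('wrist','w3.png')
cv2.imwrite('pics/m3.png',np.hstack([cv2.resize(a[100:340,140:400],(380,350)),cv2.resize(b,(420,350))])[:,:,::-1])
E
```

```text
[0.46844117 0.03498676 0.16898154] [-179.3910483     3.00096298  179.61171704] [ 0.01776113 -0.36001095  0.50326841]
```

View pics/m3.png

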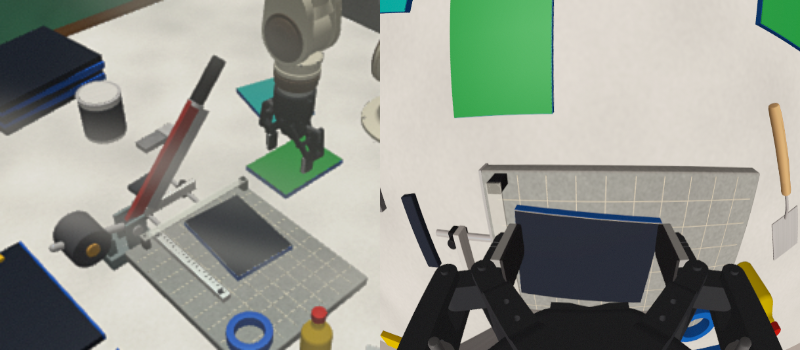

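The knife arm stays open on its stop, and the jaws stand above the front of the bed. Next I lower in front of the panel's -x edge.

Emit:
play_rows(increments=[{"slide": [-20,-2,0],"angular": [-0.6,3,0.4],"claw": 1},{"slide": [0,0,45],"angular": [0,0,0],"claw": 1},{"slide": [0,0,40],"angular": [0,0,0],"claw": 1},{"slide": [0,0,28],"angular": [0,0,0],"claw": 1},{"slide": [0,0,0],"angular": [0,0,0],"claw": 1},{"slide": [0,0,0],"angular": [0,0,0],"claw": 1}])

```text
time: 13.7
ee_pos: [0.4901, 0.0329, 0.058]
tcp_rot: [180.0, 0.1, 179.2]
wrist_force: [0.4, 0.2, 0.7]
opening: 0.0854
grasp_force: 0.0
```

Emit:
play_rows(increments=[{"slide": [0,0,3],"angular": [0,0,0],"claw": 1},{"slide": [0,0,2],"angular": [0,0,0],"claw": 1},{"slide": [0,0,2],"angular": [0,0,0],"claw": 1},{"slide": [0,0,0],"angular": [0,0,0],"claw": 1},{"slide": [0,0,0],"angular": [0,0,0],"claw": 1}])

```text
time: 14.2
ee_pos: [0.4888, 0.0329, 0.0485]
tcp_rot: [-180.0, -0.0, 179.2]
wrist_force: [-0.4, -0.3, 0.0]
opening: 0.0856
grasp_force: 0.0
```

Emit:
play_rows(increments=[{"slide": [0,0,2],"angular": [0,0,0],"claw": 1},{"slide": [0,0,2],"angular": [0,0,0],"claw": 1},{"slide": [0,0,2],"angular": [0,0,0],"claw": 1},{"slide": [0,0,0],"angular": [0,0,0],"claw": 1},{"slide": [0,0,0],"angular": [0,0,0],"claw": 1}])

```text
time: 14.7
ee_pos: [0.4886, 0.0328, 0.0421]
tcp_rot: [-180.0, -0.1, 179.2]
wrist_force: [0.5, -0.9, 0.2]
opening: 0.0853
grasp_force: 0.0
```

Emit:
play_rows(increments=[{"slide": [-6,0,1],"angular": [0,0,0],"claw": 1},{"slide": [-6,0,0],"angular": [0,0,0],"claw": 1},{"slide": [-6,0,0],"angular": [0,0,0],"claw": 1},{"slide": [-5,0,0],"angular": [0,0,0],"claw": 1},{"slide": [-5,0,0],"angular": [0,0,0],"claw": 1},{"slide": [-5,0,0],"angular": [0,0,0],"claw": 1},{"slide": [-5,0,0],"angular": [0,0,0],"claw": 1},{"slide": [0,0,0],"angular": [0,0,0],"claw": 1}])

```text
time: 15.5
ee_pos: [0.5273, 0.0323, 0.0412]
tcp_rot: [180.0, -0.0, 179.2]
wrist_force: [-0.8, -0.1, 0.6]
opening: 0.0857
grasp_force: 0.0
```

```bash
python3 - <<'E'
from h import *
o=bot.get_obs();print(o['ee_pos'],o['tcp_rot'],o['wrist_force'],o['torque'])
a=save('wrist','w4.png');cv2.imwrite('pics/w4b.png',np.clip(a*1.3,0,255).astype(np.uint8)[:,:,::-1])
E
```

```text
[0.52729192 0.03232876 0.04116346] [ 1.79997216e+02 -3.28965682e-02  1.79190944e+02] [-0.79929029 -0.08820047  0.56212062] [ 0.01439814  0.03452105 -0.02222759]
```

View pics/w4b.png

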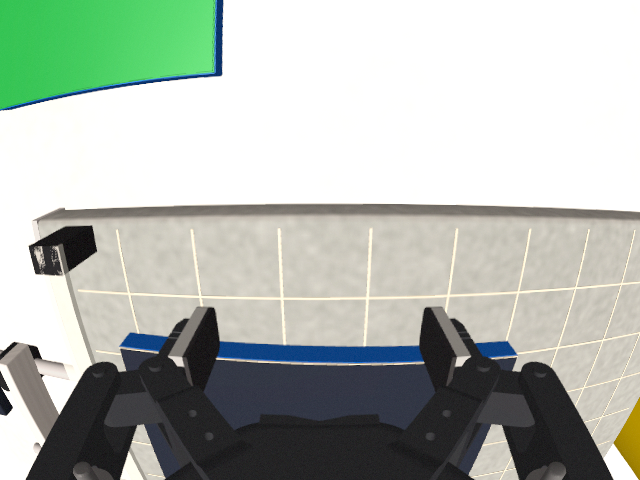

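```bash
python3 - <<'E'
from h import *
i=bot.camera_info('wrist')
for u,v in((125,347),(225,356),(320,362),(415,361),(514,355)):print(wz(i,u,v,.043))
print(wz(i,250,342,.03),wz(i,380,347,.03))
for y in(-.01,.075):
  for x in(.516,.527,.538):
    X=np.array([x,y+0,.036]);c=np.array(i['R'])@X+np.array(i['t']);f=240/np.tan(np.radians(i['fovy']/2));th=np.arctan2(np.hypot(c[0],c[1]),c[2]);s=f*th/np.hypot(c[0],c[1]);print(x,y,c[0]*s+i['cx'],c[1]*s+i['cy'])
E
```

```text
[ 0.5356 -0.0539  0.043 ]
[ 0.5366 -0.0065  0.043 ]
[0.539  0.0328 0.043 ]
[0.5405 0.0726 0.043 ]
[0.5428 0.1208 0.043 ]
[0.5381 0.0019 0.03  ] [0.5415 0.0595 0.03  ]
0.516 -0.01 213.8842778825792 304.78754536593505
0.527 -0.01 217.45184163820073 327.5941656135852
0.538 -0.01 221.03188702860584 348.79183178968805
0.516 0.075 423.25024003466604 302.25975115954355
0.527 0.075 420.3918741487264 325.20452297593187
0.538 0.075 417.4780250391136 346.5289520678515
```

The pads bear on the panel's edge at about (200,350) and (440,350), and the panel is moving and squaring up. I continue pushing.

Emit:
play_rows(increments=[{"slide": [-4,0,0],"angular": [0,0,0],"claw": 1},{"slide": [-4,0,0],"angular": [0,0,0],"claw": 1},{"slide": [-4,0,0],"angular": [0,0,0],"claw": 1},{"slide": [-4,0,0],"angular": [0,0,0],"claw": 1},{"slide": [-4,0,0],"angular": [0,0,0],"claw": 1},{"slide": [-2,0,0],"angular": [0,0,0],"claw": 1},{"slide": [-2,0,0],"angular": [0,0,0],"claw": 1},{"slide": [0,0,0],"angular": [0,0,0],"claw": 1}])

```text
time: 16.35
ee_pos: [0.551, 0.032, 0.0412]
tcp_rot: [-180.0, -0.0, 179.2]
wrist_force: [0.1, -0.3, -0.2]
opening: 0.0853
grasp_force: 0.0
```

Emit:
play_rows(increments=[{"slide": [-1,0,0],"angular": [0,0,0],"claw": 1},{"slide": [-1,0,0],"angular": [0,0,0],"claw": 1},{"slide": [-1,0,0],"angular": [0,0,0],"claw": 1},{"slide": [0,0,0],"angular": [0,0,0],"claw": 1}])

```text
time: 16.75
ee_pos: [0.5539, 0.0319, 0.0412]
tcp_rot: [-180.0, -0.0, 179.2]
wrist_force: [0.3, 0.7, 0.1]
opening: 0.0857
grasp_force: 0.0
```

Emit:
play_rows(increments=[{"slide": [-1,0,0],"angular": [0,0,0],"claw": 1},{"slide": [-1,0,0],"angular": [0,0,0],"claw": 1},{"slide": [0,0,0],"angular": [0,0,0],"claw": 1}])

```text
time: 17.05
ee_pos: [0.5559, 0.0319, 0.0412]
tcp_rot: [-180.0, -0.0, 179.2]
wrist_force: [-0.2, -0.4, 0.3]
opening: 0.0856
grasp_force: 0.0
```

Emit:
play_rows(increments=[{"slide": [-1,0,0],"angular": [0,0,0],"claw": 1},{"slide": [0,0,0],"angular": [0,0,0],"claw": 1}])

```text
time: 17.25
ee_pos: [0.5568, 0.0319, 0.0413]
tcp_rot: [-180.0, -0.0, 179.2]
wrist_force: [0.5, -0.2, -0.4]
opening: 0.0851
grasp_force: 0.1
```

Emit:
play_rows(increments=[{"slide": [-1,0,0],"angular": [0,0,0],"claw": 1},{"slide": [0,0,0],"angular": [0,0,0],"claw": 1}])

```text
time: 17.45
ee_pos: [0.5578, 0.0319, 0.0412]
tcp_rot: [-180.0, -0.0, 179.2]
wrist_force: [-0.9, 0.4, 0.7]
opening: 0.0851
grasp_force: 0.1
```

Emit:
play_rows(increments=[{"slide": [-0.6,0,0],"angular": [0,0,0],"claw": 1},{"slide": [0,0,0],"angular": [0,0,0],"claw": 1}])

```text
time: 17.65
ee_pos: [0.5583, 0.0319, 0.0412]
tcp_rot: [-180.0, -0.0, 179.2]
wrist_force: [-0.7, -0.9, 1.0]
opening: 0.0857
grasp_force: 0.3
```

Emit:
play_rows(increments=[{"slide": [-0.8,0,0],"angular": [0,0,0],"claw": 1},{"slide": [0,0,0],"angular": [0,0,0],"claw": 1}])

```text
time: 17.85
ee_pos: [0.5592, 0.0319, 0.0412]
tcp_rot: [-180.0, -0.0, 179.2]
wrist_force: [-0.2, 0.0, -0.1]
opening: 0.0851
grasp_force: 0.3
```

Emit:
play_rows(increments=[{"slide": [-0.8,0,0],"angular": [0,0,0],"claw": 1},{"slide": [0,0,0],"angular": [0,0,0],"claw": 1}])

```text
time: 18.05
ee_pos: [0.56, 0.0318, 0.0412]
tcp_rot: [-180.0, -0.0, 179.2]
wrist_force: [-1.0, -0.1, -0.1]
opening: 0.0855
grasp_force: 0.3
```

Emit:
play_rows(increments=[{"slide": [-0.8,0,0],"angular": [0,0,0],"claw": 1},{"slide": [0,0,0],"angular": [0,0,0],"claw": 1}])

```text
time: 18.25
ee_pos: [0.5602, 0.0318, 0.0411]
tcp_rot: [-180.0, -0.1, 179.2]
wrist_force: [-4.7, -1.0, 3.5]
opening: 0.0857
grasp_force: 2.4
```

```bash
python3 - <<'E'
from h import *
i=bot.camera_info('wrist');a=save('wrist','w5.png')
o=bot.get_obs();print(o['ee_pos'],o['wrist_force'])
# blue edge: top/bottom rows per column
r,g,b=[a[...,k].astype(int) for k in range(3)];m=(b>60)&(b>r+35)&(b>g+20)
for u in range(130,520,30):
    v=np.nonzero(m[300:420,u])[0]+300
    if len(v):print(u,v.min(),v.max(),wz(i,u,v.max()+.5,.043))
E
```

```text
[0.56021546 0.03179225 0.04115063] [-5.43217462 -0.17214308  3.47629056]
130 334 348 [ 0.5694 -0.0519  0.043 ]
160 337 349 [ 0.5685 -0.0364  0.043 ]
220 341 355 [ 0.5697 -0.0091  0.043 ]
250 342 357 [0.5702 0.0036 0.043 ]
280 343 358 [0.5704 0.016  0.043 ]
310 343 358 [0.5703 0.0283 0.043 ]
340 343 358 [0.5706 0.0404 0.043 ]
370 342 358 [0.571  0.0528 0.043 ]
400 341 356 [0.5708 0.0653 0.043 ]
490 336 350 [0.5717 0.1066 0.043 ]
```

Emit:
play_rows(increments=[{"slide": [-0.4,0,0],"angular": [0,0,0],"claw": 1},{"slide": [0,0,0],"angular": [0,0,0],"claw": 1},{"slide": [0,0,0],"angular": [0,0,0],"claw": 1}])

```text
time: 18.6
ee_pos: [0.5602, 0.0318, 0.0411]
tcp_rot: [-180.0, -0.1, 179.2]
wrist_force: [-7.2, 0.0, 5.1]
opening: 0.0855
grasp_force: 3.6
```

Emit:
play_rows(increments=[{"slide": [2,0,0],"angular": [0,0,0],"claw": 1},{"slide": [13,0,0],"angular": [0,0,0],"claw": 1},{"slide": [0,0,-40],"angular": [0,0,0],"claw": 1},{"slide": [0,0,-40],"angular": [0,0,0],"claw": 1},{"slide": [-29,40,0],"angular": [0,0,0],"claw": 1},{"slide": [-29,40,0],"angular": [0,0,0],"claw": 1},{"slide": [-29,40,0],"angular": [0,0,0],"claw": 1},{"slide": [0,0,0],"angular": [0,0,8.2],"claw": 1}])

```text
time: 19.4
ee_pos: [0.6372, 0.1552, 0.1187]
tcp_rot: [180.0, -0.1, 171.1]
wrist_force: [-1.8, -0.4, -1.1]
opening: 0.0857
grasp_force: 0.0
```

Emit:
play_rows(increments=[{"slide": [0,0,0],"angular": [0,0,8.2],"claw": 1},{"slide": [0,0,0],"angular": [0,0,8.2],"claw": 1},{"slide": [0,0,0],"angular": [0,0,8.2],"claw": 1},{"slide": [0,0,0],"angular": [0,0,8.2],"claw": 1},{"slide": [0,0,0],"angular": [0,0,8.2],"claw": 1},{"slide": [0,0,0],"angular": [0,0,8.2],"claw": 1},{"slide": [0,0,0],"angular": [0,0,8.2],"claw": 1},{"slide": [0,0,0],"angular": [0,0,8.2],"claw": 1}])

```text
time: 20.2
ee_pos: [0.6353, 0.1509, 0.1211]
tcp_rot: [180.0, -0.0, 105.1]
wrist_force: [0.4, -0.6, 0.2]
opening: 0.0855
grasp_force: 0.0
```

Emit:
play_rows(increments=[{"slide": [0,0,0],"angular": [0,0,8.2],"claw": 1},{"slide": [0,0,0],"angular": [0,0,8],"claw": 1},{"slide": [0,0,0],"angular": [0,0,0],"claw": 1},{"slide": [0,0,0],"angular": [0,0,0],"claw": 1}])

```text
time: 20.6
ee_pos: [0.635, 0.1508, 0.1211]
tcp_rot: [-180.0, -0.0, 89.4]
wrist_force: [-0.4, -0.7, 0.4]
opening: 0.0853
grasp_force: 0.0
```

```bash
python3 - <<'E'
from h import *
i=bot.camera_info('wrist');a=save('wrist','w6.png')
o=bot.get_obs();print(o['ee_pos'],o['tcp_rot'],o['q'].round(1),i['R'].round(2))
E
```

```text
[0.63498768 0.15081543 0.12110665] [-1.79972931e+02  5.38760498e-04  8.94138647e+01] [ 13.4  18.5  11.6  83.1   0.  103.9] [[ 1.   -0.01 -0.  ]
 [-0.01 -0.95  0.32]
 [-0.   -0.32 -0.95]]
```

View pics/w6.png

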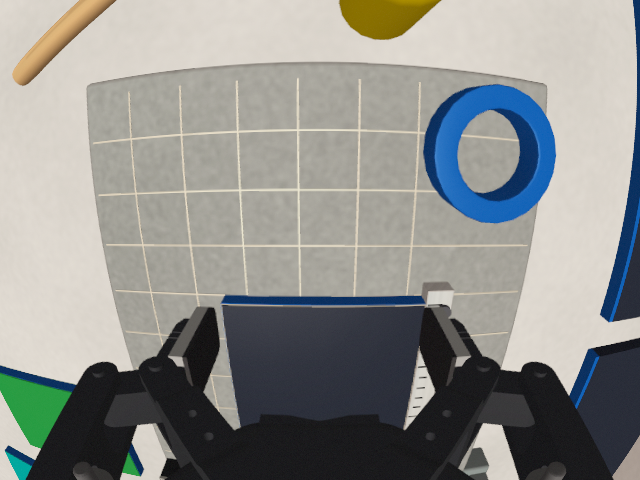

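The view shows the panel's +y edge at (223..425, 303), the fence end at (437,295) on its right, and the tape roll clear at (490,150).

```bash
python3 - <<'E'
from h import *
i=bot.camera_info('wrist')
for n,u,v,z in(('L',223,305,.043),('R',425,305,.043),('fence end face',427,306,.044),('tape near',490,222,.03),('tape left',425,155,.054)):print(n,wz(i,u,v,z))
E
```

```text
L [0.5735 0.1209 0.043 ]
R [0.7018 0.1196 0.043 ]
fence end face [0.7029 0.1194 0.044 ]
tape near [0.7456 0.1708 0.03  ]
tape left [0.691  0.2145 0.054 ]
```

Emit:
play_rows(increments=[{"slide": [-5,-2,40],"angular": [0,0,0.2],"claw": 1},{"slide": [0,0,30],"angular": [0,0,0],"claw": 1},{"slide": [0,0,5],"angular": [0,0,0],"claw": 1},{"slide": [0,0,5],"angular": [0,0,0],"claw": 1},{"slide": [0,0,0],"angular": [0,0,0],"claw": 1},{"slide": [0,0,0],"angular": [0,0,0],"claw": 1}])

```text
time: 21.25
ee_pos: [0.6336, 0.1461, 0.0429]
tcp_rot: [179.9, -0.0, 89.0]
wrist_force: [0.2, 0.1, 0.8]
opening: 0.0851
grasp_force: 0.0
```

Emit:
play_rows(increments=[{"slide": [-6,0,0],"angular": [0,0,0],"claw": 1},{"slide": [-5,0,0],"angular": [0,0,0],"claw": 1},{"slide": [-4,0,0],"angular": [0,0,0],"claw": 1},{"slide": [-4,0,0],"angular": [0,0,0],"claw": 1},{"slide": [-4,0,0],"angular": [0,0,0],"claw": 1},{"slide": [-4,0,0],"angular": [0,0,0],"claw": 1},{"slide": [0,0,0],"angular": [0,0,0],"claw": 1}])

```text
time: 21.95
ee_pos: [0.6322, 0.1182, 0.0411]
tcp_rot: [-179.9, 0.0, 89.0]
wrist_force: [0.3, 0.8, 0.1]
opening: 0.0852
grasp_force: 0.0
```

Emit:
play_rows(increments=[{"slide": [-5,0,0],"angular": [0,0,0],"claw": 1},{"slide": [-5,0,0],"angular": [0,0,0],"claw": 1},{"slide": [-5,0,0],"angular": [0,0,0],"claw": 1},{"slide": [-5,0,0],"angular": [0,0,0],"claw": 1},{"slide": [-5,0,0],"angular": [0,0,0],"claw": 1},{"slide": [-5,0,0],"angular": [0,0,0],"claw": 1},{"slide": [0,0,0],"angular": [0,0,0],"claw": 1}])

```text
time: 22.65
ee_pos: [0.6317, 0.088, 0.0411]
tcp_rot: [-180.0, 0.0, 89.0]
wrist_force: [-0.2, 0.4, 0.3]
opening: 0.0857
grasp_force: 0.0
```

Emit:
play_rows(increments=[{"slide": [-5,0,0],"angular": [0,0,0],"claw": 1},{"slide": [-5,0,0],"angular": [0,0,0],"claw": 1},{"slide": [-5,0,0],"angular": [0,0,0],"claw": 1},{"slide": [-4,0,0],"angular": [0,0,0],"claw": 1},{"slide": [-3,0,0],"angular": [0,0,0],"claw": 1},{"slide": [-3,0,0],"angular": [0,0,0],"claw": 1},{"slide": [0,0,0],"angular": [0,0,0],"claw": 1}])

```text
time: 23.35
ee_pos: [0.6313, 0.0634, 0.0412]
tcp_rot: [-180.0, 0.0, 89.0]
wrist_force: [0.3, 0.5, 0.2]
opening: 0.0853
grasp_force: 0.0
```

```bash
python3 - <<'E'
from h import *
i=bot.camera_info('wrist');a=save('wrist','w7.png')
o=bot.get_obs();print(o['ee_pos'],o['tcp_rot'],o['wrist_force'],o['torque'])
b=save('scene','s7.png');t=save('top','t7.png')
cv2.imwrite('pics/m7.png',np.hstack([cv2.resize(b[150:310,170:390],(440,320)),cv2.resize(t[130:260,215:395],(360,320))])[:,:,::-1])
r,g,bb=[a[...,k].astype(int) for k in range(3)];m=(bb>60)&(bb>r+35)&(bb>g+20)
for u in range(120,540,30):
    v=np.nonzero(m[300:420,u])[0]+300
    if len(v):print(u,v.min(),v.max(),wz(i,u,v.max()+.5,.043))
E
```

```text
[0.63127581 0.06362656 0.04117352] [-1.79957982e+02  9.42583637e-03  8.89757667e+01] [-0.72313644  0.69736429 -0.40744162] [-0.07611889 -0.01048751 -0.01615705]
240 342 357 [0.5983 0.0533 0.043 ]
270 343 358 [0.6108 0.0531 0.043 ]
300 343 359 [0.6231 0.0527 0.043 ]
330 343 359 [0.6353 0.0526 0.043 ]
360 343 358 [0.6475 0.0527 0.043 ]
390 342 357 [0.66   0.0525 0.043 ]
420 353 356 [0.6728 0.052  0.043 ]
480 351 351 [0.7004 0.0518 0.043 ]
```

View pics/m7.png

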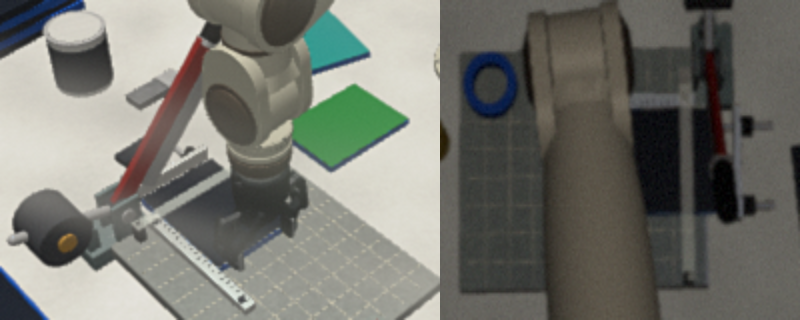

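The panel slides along the fence, under the guard, square to it. The robot is clear of the raised arm.

Emit:
play_rows(increments=[{"slide": [-2.5,0,0],"angular": [0,0,0],"claw": 1},{"slide": [-2.5,0,0],"angular": [0,0,0],"claw": 1},{"slide": [-2.5,0,0],"angular": [0,0,0],"claw": 1},{"slide": [-1.5,0,0],"angular": [0,0,0],"claw": 1},{"slide": [-1,0,0],"angular": [0,0,0],"claw": 1},{"slide": [-1,0,0],"angular": [0,0,0],"claw": 1},{"slide": [0,0,0],"angular": [0,0,0],"claw": 1}])

```text
time: 24.2
ee_pos: [0.631, 0.0527, 0.0411]
tcp_rot: [-180.0, 0.0, 89.0]
wrist_force: [-0.4, 0.0, -0.1]
opening: 0.0855
grasp_force: 0.0
```

Emit:
play_rows(increments=[{"slide": [-1,0,0],"angular": [0,0,0],"claw": 1},{"slide": [-0.8,0,0],"angular": [0,0,0],"claw": 1},{"slide": [0,0,0],"angular": [0,0,0],"claw": 1}])

```text
time: 24.5
ee_pos: [0.631, 0.051, 0.0411]
tcp_rot: [-180.0, 0.0, 89.0]
wrist_force: [-0.7, 1.0, 0.2]
opening: 0.085
grasp_force: 0.1
```

Emit:
play_rows(increments=[{"slide": [-0.8,0,0],"angular": [0,0,0],"claw": 1},{"slide": [0,0,0],"angular": [0,0,0],"claw": 1}])

```text
time: 24.7
ee_pos: [0.631, 0.0502, 0.0411]
tcp_rot: [-180.0, 0.0, 89.0]
wrist_force: [-0.1, -0.7, 0.2]
opening: 0.0853
grasp_force: 0.2
```

Emit:
play_rows(increments=[{"slide": [-0.8,0,0],"angular": [0,0,0],"claw": 1},{"slide": [0,0,0],"angular": [0,0,0],"claw": 1}])

```text
time: 24.9
ee_pos: [0.631, 0.0494, 0.0411]
tcp_rot: [-180.0, 0.0, 89.0]
wrist_force: [-0.0, 0.1, -0.4]
opening: 0.0855
grasp_force: 0.2
```

Emit:
play_rows(increments=[{"slide": [-0.8,0,0],"angular": [0,0,0],"claw": 1},{"slide": [-0.8,0,0],"angular": [0,0,0],"claw": 1},{"slide": [0,0,0],"angular": [0,0,0],"claw": 1}])

```text
time: 25.2
ee_pos: [0.631, 0.0477, 0.0411]
tcp_rot: [-180.0, 0.0, 89.0]
wrist_force: [0.1, -0.0, 0.7]
opening: 0.0856
grasp_force: 0.1
```

Emit:
play_rows(increments=[{"slide": [-0.8,0,0],"angular": [0,0,0],"claw": 1},{"slide": [0,0,0],"angular": [0,0,0],"claw": 1}])

```text
time: 25.4
ee_pos: [0.631, 0.0469, 0.0411]
tcp_rot: [-180.0, 0.0, 89.0]
wrist_force: [1.2, 0.1, 0.1]
opening: 0.0851
grasp_force: 0.1
```

Emit:
play_rows(increments=[{"slide": [-0.8,0,0],"angular": [0,0,0],"claw": 1},{"slide": [0,0,0],"angular": [0,0,0],"claw": 1}])

```text
time: 25.6
ee_pos: [0.6309, 0.0461, 0.0412]
tcp_rot: [-180.0, 0.0, 89.0]
wrist_force: [-0.7, -0.1, -0.7]
opening: 0.0854
grasp_force: 0.2
```

Emit:
play_rows(increments=[{"slide": [-0.7,0,0],"angular": [0,0,0],"claw": 1},{"slide": [0,0,0],"angular": [0,0,0],"claw": 1}])

```text
time: 25.8
ee_pos: [0.631, 0.0455, 0.0411]
tcp_rot: [-180.0, 0.0, 89.0]
wrist_force: [0.4, 1.2, 0.2]
opening: 0.0854
grasp_force: 0.2
```

Emit:
play_rows(increments=[{"slide": [-0.7,0,0],"angular": [0,0,0],"claw": 1},{"slide": [0,0,0],"angular": [0,0,0],"claw": 1}])

```text
time: 26.0
ee_pos: [0.6309, 0.0448, 0.0411]
tcp_rot: [-180.0, 0.0, 89.0]
wrist_force: [-1.4, 0.1, 0.2]
opening: 0.0851
grasp_force: 0.2
```

Emit:
play_rows(increments=[{"slide": [-0.7,0,0],"angular": [0,0,0],"claw": 1},{"slide": [0,0,0],"angular": [0,0,0],"claw": 1}])

```text
time: 26.2
ee_pos: [0.6309, 0.044, 0.0411]
tcp_rot: [-180.0, 0.0, 89.0]
wrist_force: [0.9, 0.7, -0.6]
opening: 0.0855
grasp_force: 0.2
```

Emit:
play_rows(increments=[{"slide": [-0.7,0,0],"angular": [0,0,0],"claw": 1},{"slide": [0,0,0],"angular": [0,0,0],"claw": 1}])

```text
time: 26.4
ee_pos: [0.6308, 0.0437, 0.0412]
tcp_rot: [-179.9, -0.0, 89.0]
wrist_force: [-0.2, 2.0, 0.4]
opening: 0.085
grasp_force: 1.3
```

Emit:
play_rows(increments=[{"slide": [-0.7,0,0],"angular": [0,0,0],"claw": 1},{"slide": [0,0,0],"angular": [0,0,0],"claw": 1}])

```text
time: 26.6
ee_pos: [0.6307, 0.0435, 0.0412]
tcp_rot: [-179.9, -0.1, 89.0]
wrist_force: [-0.8, 5.5, -0.1]
opening: 0.0854
grasp_force: 3.0
```

Emit:
play_rows(increments=[{"slide": [-0.7,0,0],"angular": [0,0,0],"claw": 1},{"slide": [0,0,0],"angular": [0,0,0],"claw": 1}])

```text
time: 26.8
ee_pos: [0.6306, 0.0434, 0.0411]
tcp_rot: [-179.9, -0.1, 89.1]
wrist_force: [-1.7, 9.3, 1.9]
opening: 0.0857
grasp_force: 4.4
```

Pressed at about 9 N against the gauge. I back off, lift clear and inspect.

Emit:
play_rows(increments=[{"slide": [0,0,0],"angular": [0,0,0],"claw": 1},{"slide": [2,0,0],"angular": [0,0,0],"claw": 1},{"slide": [13,0,0],"angular": [0,0,0],"claw": 1},{"slide": [10,0,-40],"angular": [0,0,0],"claw": 1},{"slide": [10,0,-45],"angular": [0,0,0],"claw": 1},{"slide": [10,0,-45],"angular": [0,0,0],"claw": 1},{"slide": [0,0,0],"angular": [0,0,0],"claw": 1},{"slide": [0,0,0],"angular": [0,0,0],"claw": 1}])

```text
time: 27.6
ee_pos: [0.6324, 0.0878, 0.1724]
tcp_rot: [179.9, 0.0, 89.0]
wrist_force: [0.3, 0.1, -0.3]
opening: 0.0851
grasp_force: 0.0
```

```bash
python3 - <<'E'
from h import *
i=bot.camera_info('wrist');a=save('wrist','w8.png');b=save('scene','s8.png')
o=bot.get_obs();print(o['ee_pos'],o['tcp_rot'],o['wrist_force'])
cv2.imwrite('pics/m8.png',np.hstack([cv2.resize(b[150:310,170:390],(400,320)),cv2.resize(a,(400,320))])[:,:,::-1])
r,g,bb=[a[...,k].astype(int) for k in range(3)];m=(bb>60)&(bb>r+35)&(bb>g+20)
for u in range(200,460,15):
    v=np.nonzero(m[260:460,u])[0]+260
    if len(v):print(u,v.min(),v.max(),wz(i,u,v.max()+.5,.043))
E
```

```text
[0.63137603 0.0871666  0.16981898] [-1.79858763e+02  3.47329775e-02  8.89976277e+01] [-0.94407441  0.88453356 -0.32253999]
245 294 300 [0.5735 0.0343 0.043 ]
260 295 300 [0.5855 0.0343 0.043 ]
275 295 301 [0.5973 0.0335 0.043 ]
290 295 301 [0.609  0.0334 0.043 ]
305 295 301 [0.6206 0.0333 0.043 ]
320 295 301 [0.6321 0.0331 0.043 ]
335 295 301 [0.6437 0.0329 0.043 ]
350 295 300 [0.6553 0.0335 0.043 ]
365 294 300 [0.667  0.0331 0.043 ]
380 294 300 [0.6788 0.0327 0.043 ]
395 294 299 [0.6908 0.0331 0.043 ]
```

View pics/m8.png

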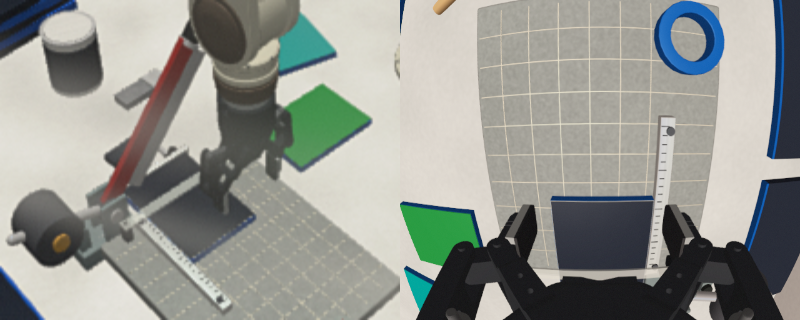

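```bash
python3 - <<'E'
from h import *
i=bot.camera_info('wrist');a=np.load('pics/w8.png.npy').astype(int).sum(2)
for v in(310,330,350,370,385):print(v,a[v,390:426].tolist())
a0=np.load('pics/w6.png.npy').astype(int).sum(2)
print('w6',a0[330,405:430].tolist(),a0[360,405:430].tolist())
E
```

```text
310 [169, 168, 165, 174, 170, 164, 164, 172, 161, 163, 161, 170, 164, 166, 348, 393, 436, 557, 613, 621, 626, 635, 635, 631, 628, 633, 630, 627, 623, 626, 634, 631, 623, 537, 173, 66]
330 [161, 166, 162, 166, 162, 158, 160, 163, 156, 162, 156, 218, 336, 397, 455, 596, 621, 622, 627, 631, 628, 620, 626, 629, 628, 624, 624, 629, 629, 611, 500, 55, 71, 60, 63, 67]
350 [157, 157, 159, 156, 152, 157, 158, 154, 164, 263, 428, 374, 552, 617, 619, 623, 624, 627, 621, 618, 625, 628, 624, 625, 628, 630, 619, 608, 612, 573, 148, 65, 68, 64, 58, 65]
370 [154, 157, 160, 152, 151, 150, 213, 415, 367, 484, 613, 620, 614, 612, 604, 594, 582, 579, 578, 596, 624, 629, 625, 614, 609, 611, 611, 601, 545, 477, 490, 492, 485, 481, 476, 470]
385 [150, 148, 154, 148, 201, 420, 339, 535, 615, 615, 614, 620, 620, 614, 620, 624, 625, 622, 626, 626, 620, 610, 612, 612, 607, 572, 495, 487, 480, 479, 478, 480, 485, 487, 489, 469]
w6 [160, 153, 166, 161, 151, 154, 154, 159, 154, 158, 152, 155, 160, 156, 153, 131, 71, 67, 75, 70, 76, 83, 77, 71, 75] [148, 159, 147, 152, 151, 143, 152, 149, 147, 153, 146, 388, 491, 579, 610, 615, 623, 633, 401, 110, 59, 71, 75, 67, 67]
```

The wrist profile suggests a 1–2 mm gap at the panel's fence side near its +y end. I'll re-press lightly against the fence with shut fingers, well inside the fence's length, and then touch the gauge once more.

Emit:
play_rows(increments=[{"slide": [0,-47,0],"angular": [0,0,0],"claw": -1},{"slide": [0,-48,0],"angular": [0,0,0],"claw": -1},{"slide": [-42,0,0],"angular": [0,0,0],"claw": -1},{"slide": [-42,0,0],"angular": [0,0,0],"claw": -1},{"slide": [0,0,40],"angular": [0,0,0],"claw": -1},{"slide": [0,0,20],"angular": [0,0,0],"claw": -1},{"slide": [0,0,0],"angular": [0,0,0],"claw": -1},{"slide": [0,0,0],"angular": [0,0,0],"claw": -1}], squeeze=20)

```text
time: 28.5
ee_pos: [0.5347, 0.0047, 0.1107]
tcp_rot: [-179.8, 0.0, 89.0]
wrist_force: [-0.1, 0.4, 0.9]
opening: -0.0002
grasp_force: 0.0
```

Emit:
play_rows(increments=[{"slide": [0,0,25],"angular": [0,0,0],"claw": -1},{"slide": [0,0,15],"angular": [0,0,0],"claw": -1},{"slide": [0,0,10],"angular": [0,0,0],"claw": -1},{"slide": [0,0,0],"angular": [0,0,0],"claw": -1},{"slide": [0,0,0],"angular": [0,0,0],"claw": -1}])

```text
time: 29.0
ee_pos: [0.5355, 0.0048, 0.0618]
tcp_rot: [-180.0, 0.0, 89.0]
wrist_force: [0.5, -0.1, 0.5]
opening: 0.0003
grasp_force: 0.0
```

Emit:
play_rows(increments=[{"slide": [0,0,3],"angular": [0,0,0],"claw": -1},{"slide": [0,0,2.5],"angular": [0,0,0],"claw": -1},{"slide": [0,5,0],"angular": [0,0,0],"claw": -1},{"slide": [0,5,0],"angular": [0,0,0],"claw": -1},{"slide": [0,2,0],"angular": [0,0,0],"claw": -1},{"slide": [0,2,0],"angular": [0,0,0],"claw": -1},{"slide": [0,0,0],"angular": [0,0,0],"claw": -1}])

```text
time: 29.7
ee_pos: [0.5495, 0.0044, 0.0556]
tcp_rot: [-180.0, 0.0, 89.0]
wrist_force: [0.3, 0.3, -0.6]
opening: -0.0001
grasp_force: 0.0
```

Emit:
play_rows(increments=[{"slide": [0,1,0],"angular": [0,0,0],"claw": -1},{"slide": [0,1,0],"angular": [0,0,0],"claw": -1},{"slide": [0,1,0],"angular": [0,0,0],"claw": -1},{"slide": [0,0,0],"angular": [0,0,0],"claw": -1}])

```text
time: 30.1
ee_pos: [0.5523, 0.0044, 0.0557]
tcp_rot: [-180.0, 0.0, 89.0]
wrist_force: [-0.0, -0.0, 1.1]
opening: 0.0001
grasp_force: 0.0
```

Emit:
play_rows(increments=[{"slide": [0,1,0],"angular": [0,0,0],"claw": -1},{"slide": [0,0,0],"angular": [0,0,0],"claw": -1}])

```text
time: 30.3
ee_pos: [0.5533, 0.0044, 0.0557]
tcp_rot: [-180.0, 0.0, 89.0]
wrist_force: [0.4, -0.8, 0.4]
opening: -0.0
grasp_force: 0.0
```

Emit:
play_rows(increments=[{"slide": [0,0.7,0],"angular": [0,0,0],"claw": -1},{"slide": [0,0,0],"angular": [0,0,0],"claw": -1}])

```text
time: 30.5
ee_pos: [0.554, 0.0044, 0.0557]
tcp_rot: [-180.0, 0.0, 89.0]
wrist_force: [-0.6, -0.6, -0.1]
opening: -0.0002
grasp_force: 0.0
```

Emit:
play_rows(increments=[{"slide": [0,0.7,0],"angular": [0,0,0],"claw": -1},{"slide": [0,0.7,0],"angular": [0,0,0],"claw": -1},{"slide": [0,0,0],"angular": [0,0,0],"claw": -1}])

```text
time: 30.8
ee_pos: [0.5554, 0.0044, 0.0557]
tcp_rot: [-180.0, 0.0, 89.0]
wrist_force: [-0.1, -0.2, -0.2]
opening: 0.0001
grasp_force: 0.0
```

Emit:
play_rows(increments=[{"slide": [0,0.7,0],"angular": [0,0,0],"claw": -1},{"slide": [0,0,0],"angular": [0,0,0],"claw": -1}])

```text
time: 31.0
ee_pos: [0.5561, 0.0044, 0.0557]
tcp_rot: [-180.0, 0.0, 89.0]
wrist_force: [0.9, 0.2, 0.2]
opening: 0.0001
grasp_force: 0.0
```

Emit:
play_rows(increments=[{"slide": [0,0.7,0],"angular": [0,0,0],"claw": -1},{"slide": [0,0,0],"angular": [0,0,0],"claw": -1}])

```text
time: 31.2
ee_pos: [0.5568, 0.0043, 0.0557]
tcp_rot: [-180.0, 0.0, 89.0]
wrist_force: [-0.4, 0.6, 0.0]
opening: -0.0
grasp_force: 0.0
```

Emit:
play_rows(increments=[{"slide": [0,0.7,0],"angular": [0,0,0],"claw": -1},{"slide": [0,0,0],"angular": [0,0,0],"claw": -1}])

```text
time: 31.4
ee_pos: [0.5575, 0.0043, 0.0557]
tcp_rot: [-180.0, 0.0, 89.0]
wrist_force: [0.8, 0.6, -0.2]
opening: 0.0004
grasp_force: 0.0
```

Emit:
play_rows(increments=[{"slide": [0,0.7,0],"angular": [0,0,0],"claw": -1},{"slide": [0,0.7,0],"angular": [0,0,0],"claw": -1},{"slide": [0,0,0],"angular": [0,0,0],"claw": -1}])

```text
time: 31.7
ee_pos: [0.5589, 0.0043, 0.0557]
tcp_rot: [-180.0, 0.0, 89.0]
wrist_force: [-0.4, -0.8, 0.2]
opening: -0.0001
grasp_force: 0.0
```

Emit:
play_rows(increments=[{"slide": [0,0.7,0],"angular": [0,0,0],"claw": -1},{"slide": [0,0,0],"angular": [0,0,0],"claw": -1}])

```text
time: 31.9
ee_pos: [0.5596, 0.0043, 0.0557]
tcp_rot: [-180.0, 0.0, 89.0]
wrist_force: [0.7, 0.1, 0.5]
opening: -0.0
grasp_force: 0.0
```

Emit:
play_rows(increments=[{"slide": [0,0.7,0],"angular": [0,0,0],"claw": -1},{"slide": [0,0,0],"angular": [0,0,0],"claw": -1}])

```text
time: 32.1
ee_pos: [0.5603, 0.0043, 0.0557]
tcp_rot: [-180.0, 0.0, 89.0]
wrist_force: [-0.3, -0.6, 0.2]
opening: -0.0005
grasp_force: 0.0
```

Emit:
play_rows(increments=[{"slide": [0,0.7,0],"angular": [0,0,0],"claw": -1},{"slide": [0,0,0],"angular": [0,0,0],"claw": -1}])

```text
time: 32.3
ee_pos: [0.561, 0.0043, 0.0557]
tcp_rot: [-180.0, 0.0, 89.0]
wrist_force: [0.2, -0.4, 0.8]
opening: -0.0001
grasp_force: 0.0
```

```bash
python3 - <<'E'
from h import *
i=bot.camera_info('wrist');a=save('wrist','w9.png')
o=bot.get_obs();print(o['ee_pos'],o['wrist_force'])
g=a.astype(int).sum(2)
# panel -x edge left side: look along rows for dark run start; and +y edge
r,gg,bb=[a[...,k].astype(int) for k in range(3)];m=(bb>60)&(bb>r+35)&(bb>gg+20)
ys,xs=np.nonzero(m[250:460,250:640]);print(xs.min()+250,xs.max()+250,ys.min()+250,ys.max()+250)
for u in range(340,560,20):
    v=np.nonzero(m[250:460,u])[0]+250
    if len(v):print(u,v.min(),v.max(),wz(i,u,v.max()+.5,.043))
E
```

```text
[0.56095703 0.00427853 0.05571903] [-0.72427889  0.26933     0.03789864]
338 600 250 305
340 250 304 [0.5696 0.0112 0.043 ]
360 250 253 [0.5774 0.034  0.043 ]
380 250 253 [0.5855 0.0338 0.043 ]
400 250 253 [0.5936 0.0336 0.043 ]
420 250 253 [0.602  0.0334 0.043 ]
440 250 252 [0.6106 0.0336 0.043 ]
460 250 252 [0.6195 0.0334 0.043 ]
480 250 252 [0.6289 0.0332 0.043 ]
500 250 252 [0.6387 0.0329 0.043 ]
520 250 251 [0.649 0.033 0.043]
540 250 251 [0.6601 0.0327 0.043 ]
```

Emit:
play_rows(increments=[{"slide": [0,0.7,0],"angular": [0,0,0],"claw": -1},{"slide": [0,0,0],"angular": [0,0,0],"claw": -1}])

```text
time: 32.55
ee_pos: [0.5617, 0.0042, 0.0557]
tcp_rot: [-180.0, 0.0, 89.0]
wrist_force: [0.7, -0.1, -0.2]
opening: -0.0001
grasp_force: 0.0
```

Emit:
play_rows(increments=[{"slide": [0,0.7,0],"angular": [0,0,0],"claw": -1},{"slide": [0,0,0],"angular": [0,0,0],"claw": -1}])

```text
time: 32.75
ee_pos: [0.5624, 0.0042, 0.0557]
tcp_rot: [-180.0, 0.0, 89.0]
wrist_force: [0.1, 0.4, -0.3]
opening: -0.0003
grasp_force: 0.0
```

Emit:
play_rows(increments=[{"slide": [0,0.7,0],"angular": [0,0,0],"claw": -1},{"slide": [0,0,0],"angular": [0,0,0],"claw": -1}])

```text
time: 32.95
ee_pos: [0.5631, 0.0042, 0.0557]
tcp_rot: [-180.0, 0.0, 89.0]
wrist_force: [0.5, -0.2, -1.0]
opening: 0.0
grasp_force: 0.0
```

Emit:
play_rows(increments=[{"slide": [0,0.7,0],"angular": [0,0,0],"claw": -1},{"slide": [0,0,0],"angular": [0,0,0],"claw": -1}])

```text
time: 33.15
ee_pos: [0.5635, 0.0043, 0.0557]
tcp_rot: [-179.9, -0.0, 89.0]
wrist_force: [-1.2, 2.4, 1.8]
opening: 0.0004
grasp_force: 1.0
```

Contact now begins. I ease up to about 8 N.

Emit:
play_rows(increments=[{"slide": [0,0.5,0],"angular": [0,0,0],"claw": -1},{"slide": [0,0,0],"angular": [0,0,0],"claw": -1}])

```text
time: 33.35
ee_pos: [0.5638, 0.0045, 0.0556]
tcp_rot: [-179.9, -0.0, 89.0]
wrist_force: [-3.9, 2.7, 3.1]
opening: 0.0001
grasp_force: 2.4
```

Emit:
play_rows(increments=[{"slide": [0,0.5,0],"angular": [0,0,0],"claw": -1},{"slide": [0,0,0],"angular": [0,0,0],"claw": -1}])

```text
time: 33.55
ee_pos: [0.5641, 0.0046, 0.0557]
tcp_rot: [-179.9, -0.0, 89.0]
wrist_force: [-5.6, 3.9, 4.3]
opening: -0.0002
grasp_force: 3.0
```

Emit:
play_rows(increments=[{"slide": [0,0.4,0],"angular": [0,0,0],"claw": -1},{"slide": [0,0,0],"angular": [0,0,0],"claw": -1},{"slide": [0,0,0],"angular": [0,0,0],"claw": -1}])

```text
time: 33.85
ee_pos: [0.5643, 0.0047, 0.0556]
tcp_rot: [-179.9, -0.1, 89.0]
wrist_force: [-7.1, 4.0, 4.0]
opening: -0.0001
grasp_force: 3.5
```

Emit:
play_rows(increments=[{"slide": [0,-2,0],"angular": [0,0,0],"claw": -1},{"slide": [0,-20,0],"angular": [0,0,0],"claw": -1},{"slide": [0,0,-45],"angular": [0,0,0],"claw": -1},{"slide": [0,0,-45],"angular": [0,0,0],"claw": -1},{"slide": [40,30,0],"angular": [0,0,0],"claw": -1},{"slide": [35,40,0],"angular": [0,0,0],"claw": -1},{"slide": [0,24,0],"angular": [0,0,0],"claw": -1},{"slide": [0,0,0],"angular": [0,0,0],"claw": -1}])

```text
time: 34.65
ee_pos: [0.6384, 0.0767, 0.1444]
tcp_rot: [-180.0, 0.0, 89.1]
wrist_force: [-0.2, -0.6, -0.1]
opening: 0.0002
grasp_force: 0.0
```

```bash
python3 - <<'E'
from h import *
i=bot.camera_info('wrist');a=save('wrist','w10.png')
o=bot.get_obs();print(o['ee_pos'],o['tcp_rot'],o['wrist_force'])
g=a.astype(int).sum(2)
r,gg,bb=[a[...,k].astype(int) for k in range(3)];m=(bb>60)&(bb>r+35)&(bb>gg+20)
P=[]
for u in range(225,430,10):
    v=np.nonzero(m[260:460,u])[0]+260
    if len(v):P.append(wz(i,u,v.max()+.5,.043))
P=np.array(P);print(P[0],P[-1],np.degrees(np.polyfit(P[:,0],P[:,1],1)[0]))
for v in(310,330,350,370):print(v,[(u,x) for u,x in zip(range(385,425),g[v,385:425]) if 200<x<590])
E
```

```text
[0.63694772 0.07610113 0.14460974] [-1.79923675e+02  3.60631076e-02  8.90174714e+01] [-0.40272991 -0.11314408  0.49654795]
[0.571  0.0346 0.043 ] [0.6978 0.0321 0.043 ] -1.2330158562687454
310 [(407, np.int64(248)), (408, np.int64(407)), (409, np.int64(532))]
330 [(405, np.int64(303)), (406, np.int64(462)), (407, np.int64(556))]
350 [(413, np.int64(345)), (414, np.int64(438)), (415, np.int64(560))]
370 []
```

Gap on the fence side has closed. Final touch against the gauge.

Emit:
play_rows(increments=[{"slide": [-9,0,40],"angular": [0,0,0],"claw": -1},{"slide": [0,0,35],"angular": [0,0,0],"claw": -1},{"slide": [0,0,10],"angular": [0,0,0],"claw": -1},{"slide": [0,0,4],"angular": [0,0,0],"claw": -1},{"slide": [-6,0,0],"angular": [0,0,0],"claw": -1},{"slide": [-6,0,0],"angular": [0,0,0],"claw": -1},{"slide": [-4,0,0],"angular": [0,0,0],"claw": -1},{"slide": [0,0,0],"angular": [0,0,0],"claw": -1}])

```text
time: 35.5
ee_pos: [0.6361, 0.0502, 0.0578]
tcp_rot: [180.0, 0.0, 88.9]
wrist_force: [0.0, -0.7, 0.6]
opening: -0.0005
grasp_force: 0.0
```

Emit:
play_rows(increments=[{"slide": [-1,0,0],"angular": [0,0,0],"claw": -1},{"slide": [-1,0,0],"angular": [0,0,0],"claw": -1},{"slide": [-1,0,0],"angular": [0,0,0],"claw": -1},{"slide": [0,0,0],"angular": [0,0,0],"claw": -1}])

```text
time: 35.9
ee_pos: [0.6355, 0.0479, 0.0566]
tcp_rot: [-180.0, 0.0, 89.0]
wrist_force: [-0.4, 0.7, 0.1]
opening: 0.0002
grasp_force: 0.0
```

Emit:
play_rows(increments=[{"slide": [-0.8,0,0],"angular": [0,0,0],"claw": -1},{"slide": [0,0,0],"angular": [0,0,0],"claw": -1}])

```text
time: 36.1
ee_pos: [0.6355, 0.0471, 0.0566]
tcp_rot: [-180.0, 0.0, 89.0]
wrist_force: [0.2, -0.6, 0.5]
opening: 0.0002
grasp_force: 0.0
```

Emit:
play_rows(increments=[{"slide": [-0.8,0,0],"angular": [0,0,0],"claw": -1},{"slide": [0,0,0],"angular": [0,0,0],"claw": -1}])

```text
time: 36.3
ee_pos: [0.6355, 0.0463, 0.0566]
tcp_rot: [-180.0, 0.0, 89.0]
wrist_force: [-0.7, -0.5, -0.2]
opening: -0.0
grasp_force: 0.0
```

Emit:
play_rows(increments=[{"slide": [-0.8,0,0],"angular": [0,0,0],"claw": -1},{"slide": [-0.6,0,0],"angular": [0,0,0],"claw": -1},{"slide": [0,0,0],"angular": [0,0,0],"claw": -1}])

```text
time: 36.6
ee_pos: [0.6355, 0.0448, 0.0566]
tcp_rot: [-180.0, 0.0, 89.0]
wrist_force: [0.9, 0.2, 1.0]
opening: 0.0001
grasp_force: 0.0
```

Emit:
play_rows(increments=[{"slide": [-0.6,0,0],"angular": [0,0,0],"claw": -1},{"slide": [0,0,0],"angular": [0,0,0],"claw": -1}])

```text
time: 36.8
ee_pos: [0.6355, 0.0442, 0.0566]
tcp_rot: [-180.0, 0.0, 89.0]
wrist_force: [-0.1, -0.2, 0.0]
opening: -0.0
grasp_force: 0.0
```

Emit:
play_rows(increments=[{"slide": [-0.6,0,0],"angular": [0,0,0],"claw": -1},{"slide": [0,0,0],"angular": [0,0,0],"claw": -1}])

```text
time: 37.0
ee_pos: [0.6354, 0.0439, 0.0567]
tcp_rot: [-180.0, -0.0, 89.0]
wrist_force: [-0.1, 1.6, 0.5]
opening: -0.0001
grasp_force: 0.7
```

Emit:
play_rows(increments=[{"slide": [-0.6,0,0],"angular": [0,0,0],"claw": -1},{"slide": [0,0,0],"angular": [0,0,0],"claw": -1}])

```text
time: 37.2
ee_pos: [0.6353, 0.0437, 0.0567]
tcp_rot: [-179.9, -0.1, 89.0]
wrist_force: [-0.3, 5.0, 0.2]
opening: 0.0002
grasp_force: 2.5
```

Emit:
play_rows(increments=[{"slide": [-0.5,0,0],"angular": [0,0,0],"claw": -1},{"slide": [0,0,0],"angular": [0,0,0],"claw": -1},{"slide": [0,0,0],"angular": [0,0,0],"claw": -1}])

```text
time: 37.5
ee_pos: [0.6352, 0.0436, 0.0567]
tcp_rot: [-179.9, -0.1, 89.0]
wrist_force: [-1.7, 7.2, 0.3]
opening: 0.0003
grasp_force: 3.5
```

Emit:
play_rows(increments=[{"slide": [2,0,0],"angular": [0,0,0],"claw": -1},{"slide": [20,0,0],"angular": [0,0,0],"claw": -1},{"slide": [5,0,-40],"angular": [0,0,0],"claw": -1},{"slide": [5,0,-45],"angular": [0,0,0],"claw": -1},{"slide": [0,0,0],"angular": [0,0,0],"claw": -1},{"slide": [0,0,0],"angular": [0,0,0],"claw": -1}])

```text
time: 38.1
ee_pos: [0.6369, 0.0745, 0.1431]
tcp_rot: [179.9, 0.0, 89.0]
wrist_force: [-0.3, 0.5, -0.1]
opening: -0.0
grasp_force: 0.0
```

```bash
python3 - <<'E'
from h import *
i=bot.camera_info('wrist');a=save('wrist','w11.png');b=save('scene','s11.png');b0=np.load('pics/s7.png.npy')
o=bot.get_obs();print(o['ee_pos'],o['time'],o['wrist_force'])
g=a.astype(int).sum(2)
r,gg,bb=[a[...,k].astype(int) for k in range(3)];m=(bb>60)&(bb>r+35)&(bb>gg+20)
P=[]
for u in range(225,430,10):
    v=np.nonzero(m[260:460,u])[0]+260
    if len(v):P.append(wz(i,u,v.max()+.5,.043))
P=np.array(P);print(P[0],P[-1],np.degrees(np.polyfit(P[:,0],P[:,1],1)[0]))
for v in(310,325,340,355,370):print(v,[(u,int(x)) for u,x in zip(range(385,425),g[v,385:425]) if 200<x<590])
# knife arm red unchanged in scene since first opening
for n in('s3','s7','s11'):
    q=np.load(f'pics/{n}.png.npy').astype(int);mm=(q[...,0]>q[...,1]+50)&(q[...,0]>q[...,2]+50);mm[:, :215]=0;mm[:,290:]=0;mm[:150]=0;mm[270:]=0
    y,x=np.nonzero(mm);print(n,len(x),x.mean(),y.mean(),y.min(),y.max())
E
```

```text
[0.63578395 0.07425379 0.14064995] 38.2 [-0.50880476  0.07894568 -0.60204933]
[0.5777 0.035  0.043 ] [0.696  0.0329 0.043 ] -0.9426134319021503
310 [(409, 289), (410, 394), (411, 501)]
325 [(408, 436), (409, 427), (410, 587)]
340 [(405, 259), (406, 395), (407, 470), (408, 571), (411, 589), (412, 541), (413, 518), (414, 501), (415, 474), (416, 457), (417, 441), (418, 419), (419, 512)]
355 [(422, 248), (423, 443), (424, 539)]
370 []
s3 179 249.21787709497207 206.8268156424581 169 250
s7 203 249.2216748768473 206.86206896551724 169 250
s11 205 248.9170731707317 207.4 169 250
```

```bash
python3 -c "
from workcell import bot
print(bot.job_done())"
```

```text
the job is handed in; nothing more can be done
None
```

I handed the job in at about 38 s. The knife arm rests open on its stop by itself. The navy panel is home and square against the fence and the gauge, pressed with about 7 to 9 N each time. I saw no sign that the gauge or the other items had moved, though I did not measure them after the presses.

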